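Collar the shell former and take its surface temperature

TASK

Get the tartlet-shell former ready for a temperature reading: slip the loose steel collar over the upright core until it sits flat on the plate and let go of it, then take the surface thermometer out of its holder and bring it gently down, upright, with its whole foot inside the circle marked on top of the core, pressed lightly so that the sprung foot is pushed in about half-way. Finish while still holding the thermometer there like that: do not let go of it, and keep it clear of the collar, which stays seated. Leave the tins, the tub and the brush where they are.

Things in the scene. Friction and masses are not known exactly. Their poses are not given: they have to be found in the camera images.
- former: tartlet-shell former, fixed: aluminium plate 160 (its x) x 200 (its y) mm, flat top 40 mm above the bench, in its middle one upright round steel core, 36 mm diameter, rising 60 mm from the plate (core top 100 mm above the bench), 2 mm rounded rim. Black knob (look only) on one long side. Origin: on the core axis at bench height; z up
- seat (a point): point on the core's axis at the plate's top face (foot of the core, 40 mm above the bench), where the collar's underside comes to sit
- spot (a point): centre of the marked circle (thin dark line, 24 mm inside diameter) on the flat top of the core, 100 mm above the bench, on the core's axis
- collar: plain steel collar (tube ring), loose, at first lying flat on the bench: 54 mm outside diameter, 40 mm bore, 30 mm high, about 0.2 kg; slips over the core with 2 mm clearance all round; round, so it can be gripped across at any yaw. Origin: centre of its underside; z along its bore, up
- collar_mid (a point): centre of the collar, half-way up its bore (15 mm above its underside)
- holder: thermometer holder, fixed: a grey block 80 x 80 x 70 mm high with an 18 mm vertical through hole in its middle. Origin: centre of its underside; z up. Holder and collar start on opposite sides of the former, either way round
- probe: surface thermometer, loose, about 0.165 kg, upright in the holder: black square handle 24 x 24 x 80 mm, its underside resting on the holder top; below it a 13 mm steel stem 40 mm long, then the sprung foot, a 12 mm disc, face 58 mm below the handle underside when free. Lift 65 mm or more to clear the holder. Origin: centre of the handle underside; z up the handle; x, y square to its flat sides
- probe_foot (a point): centre of the face of the thermometer's sprung foot (moves with the foot)
- probe_tip (a joint): how far the foot is pushed into the stem, m: 0 = free, 0.012 = fully in, 0.006 = half-way. Spring: it begins to move at about 1 N, half-way takes about 4 N, fully in about 7 N
- tin_a: dark steel tartlet tin, 68 mm wide, 22 mm high, loose on the bench; leave alone. Origin: centre of its underside
- tin_b: a second such tin on the other side; leave alone. Origin: centre of its underside
- tub: open white plastic tub 90 x 180 x 65 mm, beyond the former; leave alone. Origin: centre of its underside
- brush: pastry brush lying on the bench beyond the former; leave alone
Mind the look-alikes: they are no part of the job. There is more than one size of the probe; the job needs the larger. Leave any red look-alike of the collar alone.

How it is judged:
By the outcome, as a careful person would: the job done as asked, in the order asked, and still so for the second after the job is handed in, while the arm keeps its last pose, push and grip.
It also fails if it takes over 64 s, if anything falls off the work surface, if the arm or the gripper's body presses on something with over 40 N, if the wrist force passes 120 N, or if a joint passes its speed limit or range.

ROBOT

A 6-joint arm with a two-finger parallel gripper is mounted at the origin on the work surface. World frame = base frame: x ahead of the robot, y to its left, z up, the work surface at z = 0. Lengths are in mm, angles in rad, forces in N, time in s.
With the tool pointing down it reaches from about 400 to 925 mm from the base axis. Payload 3.4 kg.
Tool frame: the origin (TCP) lies at the very end of the fingers, on their centre line; the grasp point (between the pads) lies robot.grasp_offset behind it (robot.grasp_offset is the distance from the TCP to the grasp point, in mm); z points along the fingers, x is the direction in which the jaws open and shut, and the axes are right-handed (so a half turn about z gives the same grasp; the last joint's range is limited). The gripper opens to 85 mm and grips with 20 to 120 N. Pads are 22 mm wide; open, the fingers measure 114 mm over their backs; the gripper's body (76 mm by 85 mm) begins 54 mm behind the grasp point. The pads swing forward as they close: fully open they stand 13 mm farther back than shut.
Start: joints at [1.036, 0.307, 1.506, -0, 1.328, -0.073], TCP at [255.705, 515.02, 231.305] pointing down, gripper open.
Joint ranges: [-3.12, 3.12], [-1.05, 2.28], [0.14, 2.33], [-1.42, 4.57], [0.1, 2.73], [-2.68, 2.68]. Speed limits (rad/s): [2.57, 2.57, 3.14, 3.14, 3.14, 3.14].

INTERFACE

Orientations are given as a unit quaternion [w, x, y, z].
In Python, from workcell import robot gives the robot as it stands.
- The arm moves only by the shell command python3 -m jog 'ROWS'. ROWS is JSON, a list that holds one entry, the list of rows, each a list of 5 numbers: the finger opening in m, from 0 to 0.0854, then the shift along the tool's x, y, z in m, then the turn about the tool's z in degrees. A call has 1 to 12 rows; each row shifts and turns the commanded pose from where the row before left it, along the tool's axes as they then stand; what a row does not reach is not made up. A row lasts 1/12 s, in which the tool goes at most 41.7 mm and 7.16 degrees, less where a joint would pass 70% of its speed; a pose out of reach is approached as far as the arm can. A call with a gripper value outside its range is refused whole. The fingers move at their own pace and stop on an object; the grip force is fixed at half the most. Time passes only in rows, so rows that do not move let the fingers close. It gives the time, the measured TCP pose, the force and the opening at its end, in the units of the state.
- robot.observe(): the state, without advancing time (a new reading comes with each control period).
- robot.grab_frame(name): name is "side" or "top" or "wrist"; returns a dict with "img" (384x512x3 uint8, red, green, blue), "mtx" (3x3 intrinsics, pixels), "world_from_camera" (4x4, takes a point from camera to world coordinates). Camera axes: x right, y up, looking along -z (the intrinsics and any distortion apply to the point x, -y, -z); pixel columns grow to the right and rows downward; lengths in mm; the calibration is good to about 2 mm. A picture is of the moment at which its call begins. There is no depth.
- robot.finish_job(): hands the job in, once; it reports no verdict.
The state is a dict: "time": time; "joint_pos": joint angles; "joint_vel": joint speeds; "joint_torque": joint torques, N m; "tool_pos": TCP position; "eef_rot": TCP orientation; "ft_force": force on the tool from outside, world axes, zero at the start; "wrist_torque": the same for the moment, N m; "opening": opening from 0.0 (shut) to 1.0 (fully open).
Only numpy, scipy, OpenCV 4.12 (cv2) and the standard library are available. Lean on these libraries where they do the work, as an engineer would, in place of code of your own. Each camera call takes 0.05 s, during which the arm holds its last target.

## Working session

There is one attempt and no reset: what is moved stays moved. The work goes in short steps, Python scripts to look and compute and a shell command to move; the robot and the scene stay as the last step left them, time stands still between calls to the robot, and variables do not carry over. Pictures are saved under pics/ and viewed, and the job is handed in when it is done.

```bash
mkdir -p pics; ls
python3 - <<'E'
from workcell import robot
import cv2
print(robot.observe()); print(robot.grasp_offset)
for n in ("side","top","wrist"):
    f=robot.grab_frame(n); cv2.imwrite(f"pics/{n}0.png",f["img"][:,:,::-1]); print(n,f["mtx"].tolist(),f["world_from_camera"].round(3).tolist(), f.keys())
E
```

```text
pics
{'time': 0.0, 'joint_pos': array([ 1.03653430e+00,  3.07538493e-01,  1.50770622e+00, -1.41076632e-05,
        1.32842343e+00, -7.35197562e-02]), 'joint_vel': array([-5.91576210e-04, -7.74661733e-05,  6.79298712e-04,  1.22884886e-03,
       -4.56662867e-04, -4.81240828e-04]), 'joint_torque': array([-5.96442192e-05, -4.57559073e+01, -2.51918203e+01, -1.00353011e-04,
        1.34758136e-02, -5.23505463e-06]), 'tool_pos': array([255.31768785, 514.39435686, 230.38844472]), 'eef_rot': array([ 4.86664291e-04,  8.49884844e-01,  5.26967432e-01, -9.16582478e-04]), 'ft_force': array([ 0.46539769, -0.35636129,  0.67887922]), 'wrist_torque': array([ 0.01289371,  0.00315229, -0.00393357]), 'opening': 1.0001323937845346}
18.700000000000003
side [[473.671465682204, 0.0, 251.30596954175545], [0.0, 473.671465682204, 201.71493963682852], [0.0, 0.0, 1.0]] [[0.912, 0.281, -0.298, 248.734], [-0.41, 0.594, -0.693, -767.33], [-0.017, 0.754, 0.657, 842.216], [0.0, 0.0, 0.0, 1.0]] dict_keys(['img', 'mtx', 'world_from_camera'])
top [[468.62931187082324, 0.0, 248.33135514570225], [0.0, 468.62931187082324, 196.45730618603108], [0.0, 0.0, 1.0]] [[-0.002, 0.996, -0.09, 498.167], [-1.0, -0.002, 0.003, 24.875], [0.003, 0.09, 0.996, 1219.777], [0.0, 0.0, 0.0, 1.0]] dict_keys(['img', 'mtx', 'world_from_camera'])
wrist [[311.9408021670518, 0.0, 250.48526754960048], [0.0, 311.9408021670518, 191.2678417624993], [0.0, 0.0, 1.0]] [[0.446, -0.863, -0.237, 194.393], [0.895, 0.43, 0.119, 545.057], [-0.001, -0.265, 0.964, 372.801], [0.0, 0.0, 0.0, 1.0]] dict_keys(['img', 'mtx', 'world_from_camera'])
```

View pics/side0.png

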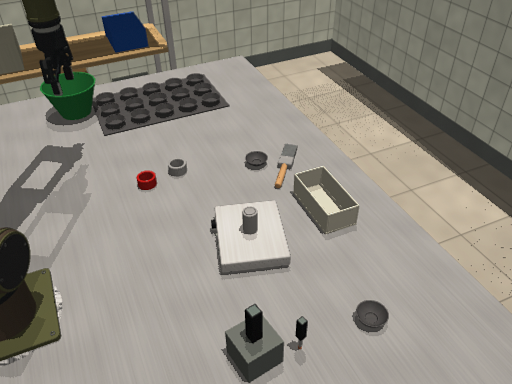

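View pics/top0.png

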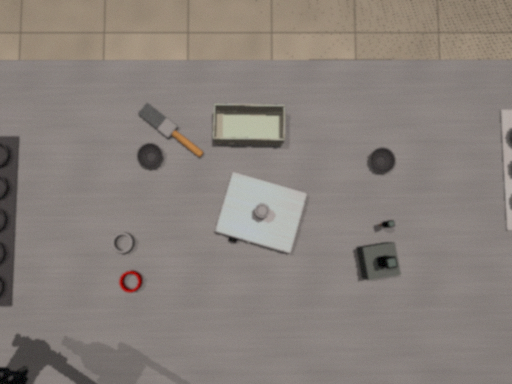

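View pics/wrist0.png

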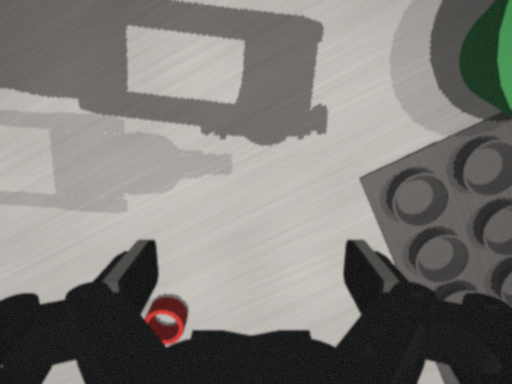

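Side view: grey collar (177,167), red ring (147,180), core (250,218), big probe in its holder (254,322), small probe (301,328). The top view shows them at (124,243), (131,282), (261,212), (388,263) and (388,224). I'll enlarge these areas.

```bash
cat > h.py <<'E'
import numpy as np, cv2
def ray(f,u,v):
    d=np.linalg.inv(f["mtx"])@[u,v,1]; T=f["world_from_camera"]
    return T[:3,3], T[:3,:3]@np.array([d[0],-d[1],-d[2]])
def at(f,u,v,z):
    o,d=ray(f,u,v); return o+d*(z-o[2])/d[2]
def proj(f,P):
    T=f["world_from_camera"]; c=T[:3,:3].T@(np.asarray(P,float)-T[:3,3]); p=f["mtx"]@[c[0],-c[1],-c[2]]; return p[:2]/p[2]
def crop(f,x,y,w,h,s,name):
    im=f["img"][y:y+h,x:x+w,::-1]; cv2.imwrite(name,cv2.resize(im,None,fx=s,fy=s,interpolation=cv2.INTER_CUBIC))
E
python3 - <<'E'
from workcell import robot
from h import *
import pickle
t=robot.grab_frame("top"); s=robot.grab_frame("side"); pickle.dump((t,s),open("f0.pkl","wb"))
a=[cv2.resize(t["img"][y:y+50,x:x+50,::-1],None,fx=8,fy=8,interpolation=cv2.INTER_CUBIC) for x,y in((100,220),(355,235))]
cv2.imwrite("pics/c1.png",np.hstack(a))
crop(t,210,165,105,95,7,"pics/c2.png")
a=[cv2.resize(s["img"][y:y+80,x:x+80,::-1],None,fx=5,fy=5,interpolation=cv2.INTER_CUBIC) for x,y in((150,140),(210,190))]
cv2.imwrite("pics/c3.png",np.hstack(a))
crop(s,220,295,75,85,6,"pics/c4.png")
E
```

```text
(no output)
```

View pics/c1.png

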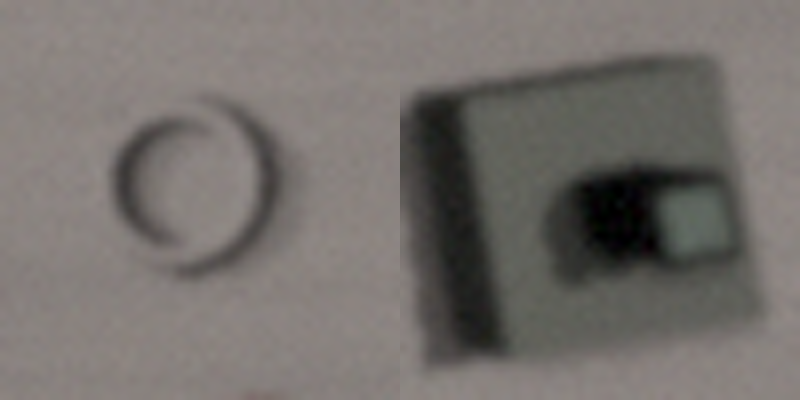

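View pics/c2.png

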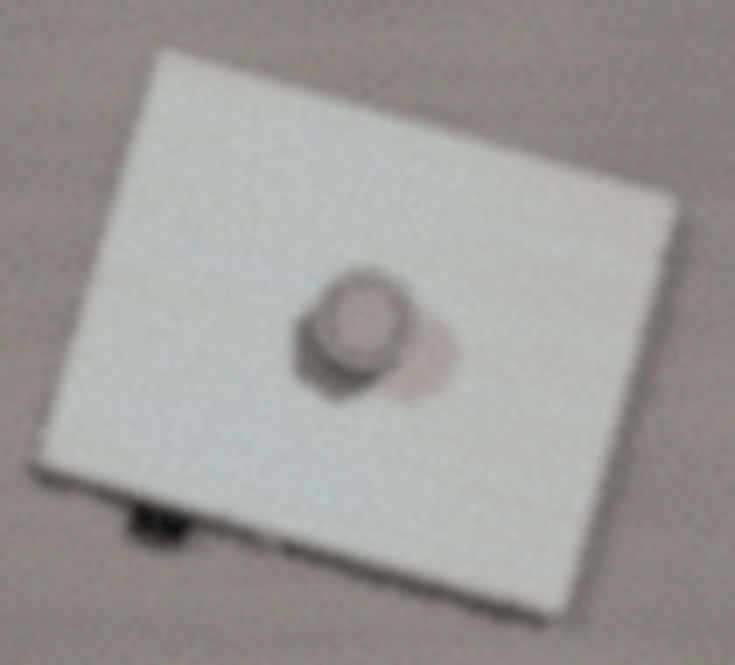

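View pics/c3.png

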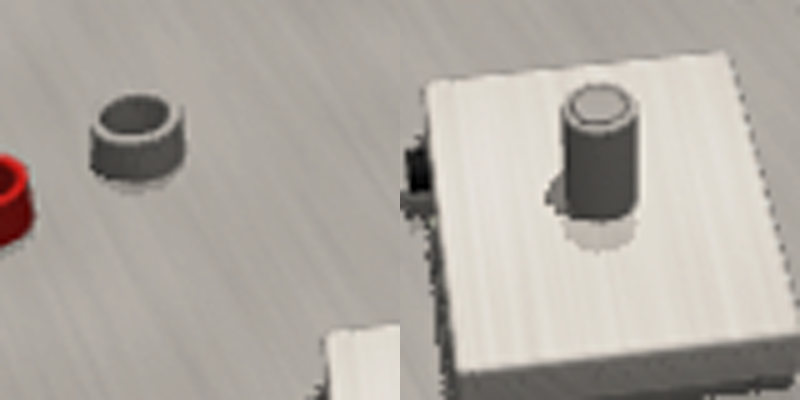

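View pics/c4.png

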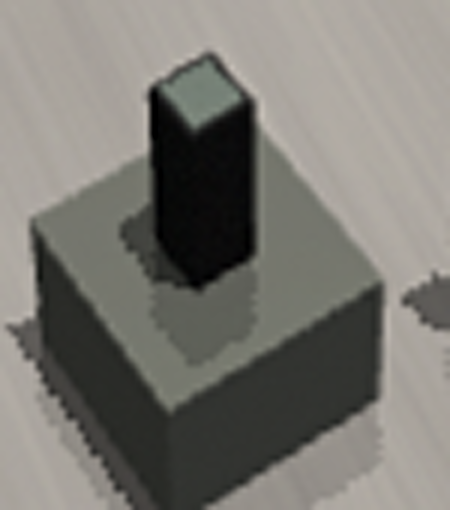

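Run:
```python
from h import *
import pickle
t,s=pickle.load(open("f0.pkl","rb"))
print("core s",at(s,249.7,210.7,100).round(1),"t",at(t,261.2,210.2,100).round(1))
print("collar s",at(s,177,162.8,30).round(1))
L=at(t,100+112/8-.5,220+182/8-.5,30);R=at(t,100+278/8-.5,220+182/8-.5,0);print("collar t",L,R)
print("probe s",at(s,253.2,310.2,150).round(1),"t",at(t,391.6,262.25,150).round(1))
c=[at(s,220+x/6-.5,295+y/6-.5,150)for x,y in((152,90),(210,55),(252,100),(195,132))]
print(np.round(c,1))
hc=[at(t,355+x/8-.5,235+y/8-.5,70)for x,y in((463,98),(710,58),(762,318),(505,350))]
hc=[at(t,355+(x-400)/8-.5,235+y/8-.5,70)for x,y in((463,98),(710,58),(762,318),(505,350))]
print("holder",np.round(hc,1),np.mean(hc,0))
print("probe t",at(t,355+297/8-.5,262.25,150).round(1))
hs=[at(s,220+x/6-.5,295+y/6-.5,70)for x,y in((32,218),(382,285),(172,410))]
print(np.round(hs,1), np.mean(hs[:2],0))
pc=[at(t,210+x/7-.5,165+y/7-.5,40)for x,y in((163,52),(680,198),(560,615),(40,465))]
print("plate",np.round(pc,1),np.mean(pc,0))
for n,p in(("red",(131,282)),("small",(388,224))): print(n,at(t,*p,15))
```

```text
core s [569.6 -12.1 100. ] t [566.4  -8.9 100. ]
collar s [493.6 337.9  30. ]
collar t [490.3738705  362.30545188  30.        ] [490.06523661 317.13129103   0.        ]
probe s [ 447.2 -304.2  150. ] t [ 444.8 -302.3  150. ]
[[ 434.4 -296.6  150. ]
 [ 455.1 -292.4  150. ]
 [ 459.6 -312.2  150. ]
 [ 439.8 -315.4  150. ]]
holder [[ 478.4 -256.4   70. ]
 [ 490.4 -332.2   70. ]
 [ 411.8 -345.7   70. ]
 [ 402.4 -267.4   70. ]] [ 445.7670016  -300.43609439   70.        ]
probe t [ 444.8 -302.3  150. ]
[[ 402.  -271.    70. ]
 [ 491.2 -338.7   70. ]
 [ 415.3 -350.1   70. ]] [ 446.58903825 -304.81419623   70.        ]
plate [[ 667.6   61.    40. ]
 [ 614.  -125.9   40. ]
 [ 464.4  -81.    40. ]
 [ 518.2  105.    40. ]] [566.02979521 -10.2576782   40.        ]
red [389.77533588 319.78613871  15.        ]
small [ 535.48115798 -337.18590964   15.        ]
```

Core is at about (568,-10), collar (492,339), probe (446,-303) with yaw about 11°. I'll go above the collar first, then turn so the jaws avoid the red ring.

```bash
python3 -m jog '[[[0.0854,-0.003,0.015,0,0],[0.0854,-0.006,0.032,0,0],[0.0854,-0.006,0.032,0,0],[0.0854,-0.006,0.032,0,0],[0.0854,-0.006,0.032,0,0],[0.0854,-0.006,0.032,0,0],[0.0854,-0.006,0.032,0,0],[0.0854,-0.006,0.032,0,0],[0.0854,-0.004,0.032,0,0],[0.0854,-0.003,0.019,0,0],[0.0854,0,0,0,0]]]'; python3 -m jog '[[[0.0854,0,0,0,-6],[0.0854,0,0,0,-6],[0.0854,0,0,0.02,-6],[0.0854,0,0,0.02,-6],[0.0854,0,0,0.02,-6],[0.0854,0,0,0.02,-6],[0.0854,0,0,0,0]]]'
cat > snap.py <<'E'
import sys
from workcell import robot
from h import *
import pickle
f=robot.grab_frame(sys.argv[1]); cv2.imwrite("pics/"+sys.argv[2]+".png",f["img"][:,:,::-1]); pickle.dump(f,open(sys.argv[2]+".pkl","wb"))
o=robot.observe(); print(o["time"],o["tool_pos"].round(1),o["eef_rot"].round(3),o["ft_force"].round(2),round(o["opening"],3))
E
python3 snap.py wrist w1
```

```text
time: 1.17
tool_pos: [496.0, 337.0, 231.1]
eef_rot: [0.001, 0.851, 0.525, 0.001]
ft_force: [0.1, 0.9, 0.3]
opening: 1.002
time: 1.75
tool_pos: [488.8, 338.3, 147.2]
eef_rot: [-0.002, 0.644, 0.765, -0.004]
ft_force: [-0.5, -0.4, -0.8]
opening: 1.005
1.8 [489.9 338.9 149.2] [-0.001  0.646  0.763 -0.003] [-0.47  0.06  0.12] 0.998
```

View pics/w1.png

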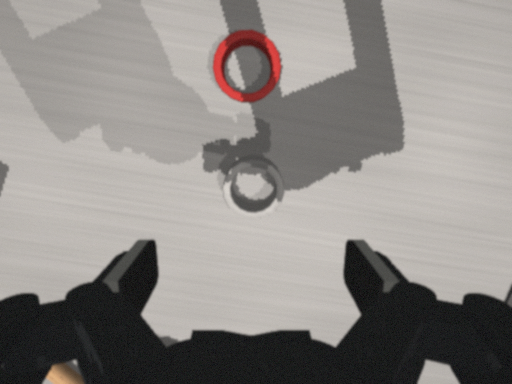

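The steel collar is centred between the fingers at about (252,184), with the red ring behind it at (247,66). I'll measure it up close.

Run:
```python
from h import *
import pickle
f=pickle.load(open("w1.pkl","rb")); crop(f,205,140,100,90,6,"pics/w1c.png")
print(at(f,252,184,30),proj(f,[492,339,30]),proj(f,[492,339,0]))
```

```text
[484.74750838 339.4387546   30.        ] [250.07405427 191.96377073] [250.16716363 183.79726748]
```

View pics/w1c.png

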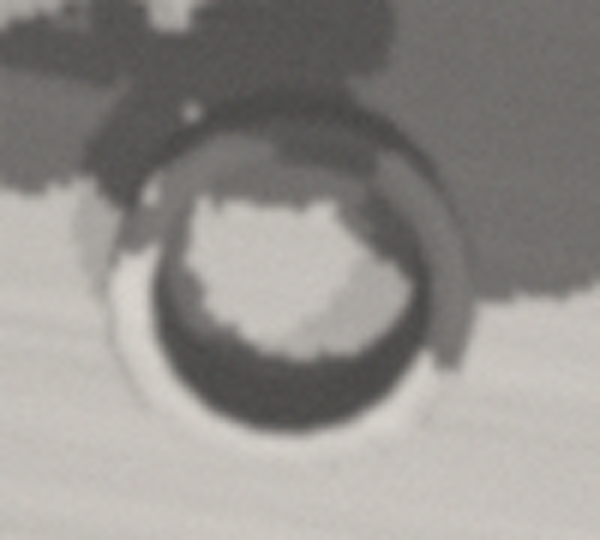

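Run:
```python
from h import *
import pickle
f=pickle.load(open("w1.pkl","rb"))
print(at(f,253,187.5,30))
C=at(f,253,188,30)
for c in [C,C+[3,0,0]]:
  for r in(27,20):
    P=[proj(f,c+r*np.array([np.cos(a),np.sin(a),0])) for a in np.linspace(0,6.28,60)];P=np.array(P)
    print(r,((P.min(0)-[205,140]+.5)*6).round(),((P.max(0)-[205,140]+.5)*6).round())
```

```text
[487.65449495 340.81218505  30.        ]
27 [103. 104.] [479. 469.]
20 [152. 153.] [430. 423.]
27 [100. 125.] [475. 488.]
20 [148. 174.] [426. 443.]
```

```bash
python3 -m jog '[[[0.0854,0.001,0.001,0.01,0],[0.0854,0,0,0.02,0],[0.0854,0,0,0.025,0],[0.0854,0,0,0.025,0],[0.0854,0,0,0.02,0],[0.0854,0,0,0.015,0],[0.0854,0,0,0.01,0],[0.0854,0,0,0.005,0],[0.0854,0,0,0,0],[0.0854,0,0,0,0]]]'; python3 -m jog '[[[0.0854,0,0,0.008,0],[0.0854,0,0,0.006,0],[0.0854,0,0,0,0],[0.0854,0,0,0,0]]]'; python3 snap.py wrist w2
```

```text
time: 2.63
tool_pos: [493.9, 341.2, 22.1]
eef_rot: [0.0, 0.646, 0.764, 0.001]
ft_force: [1.0, 0.7, 0.3]
opening: 1.0
time: 2.97
tool_pos: [492.9, 340.5, 7.1]
eef_rot: [-0.0, 0.646, 0.764, -0.0]
ft_force: [0.6, -0.4, -0.8]
opening: 1.002
3.0167 [493.1 340.6   7.3] [-0.     0.646  0.764 -0.   ] [ 0.05  0.24 -0.2 ] 1.003
```

View pics/w2.png

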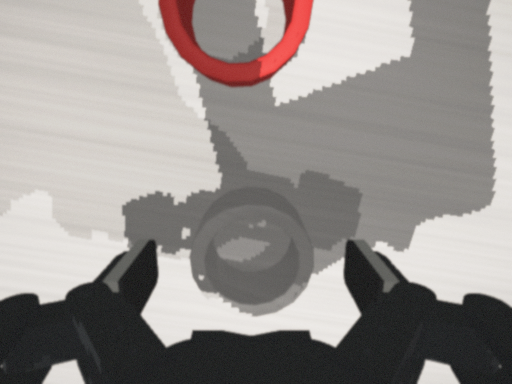

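The collar lies between the pads, centred at about (252,248), in line with them.

Run:
```python
from h import *
import pickle
f=pickle.load(open("w2.pkl","rb")); crop(f,180,170,150,150,5,"pics/w2c.png")
C=at(f,252,247,30);print(C)
for r in(27,20):
    P=np.array([proj(f,C+r*np.array([np.cos(a),np.sin(a),0])) for a in np.linspace(0,6.28,60)])
    print(r,P.min(0),P.max(0))
print(f["world_from_camera"][:3,3])
```

```text
[481.87341459 339.9255243   30.        ]
27 [187.28652094 184.28702076] [316.73462452 303.11466205]
20 [204.12668223 201.23664511] [299.90365317 289.13554921]
[425.75440514 329.7869445  149.42334029]
```

View pics/w2c.png

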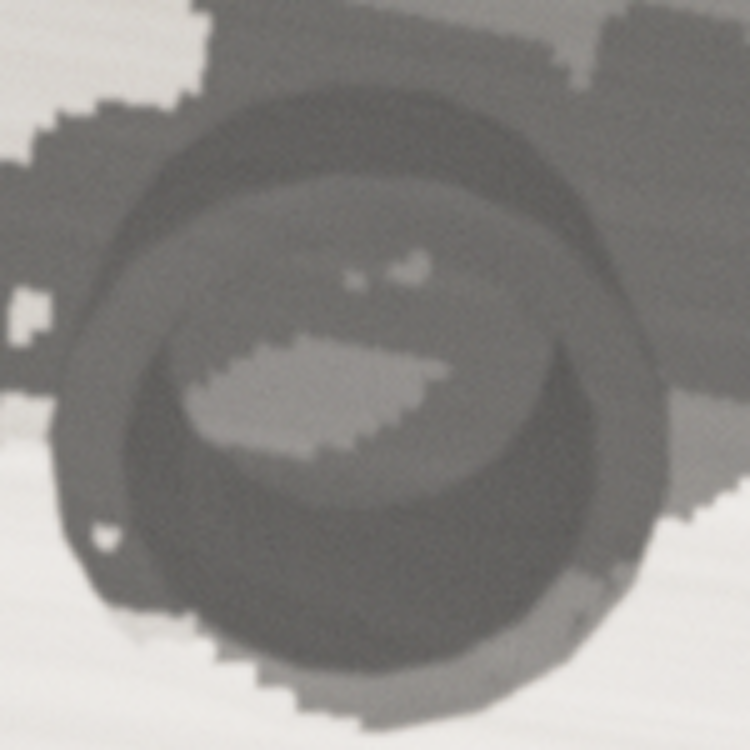

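```bash
python3 -m jog '[[[0.0854,0,-0.0025,0.002,0],[0.0854,0,0,0.002,0],[0.0854,0,0,0,0],[0.0,0,0,0,0],[0.0,0,0,0,0],[0.0,0,0,0,0],[0.0,0,0,0,0],[0.0,0,0,0,0],[0.0,0,0,0,0],[0.0,0,0,0,0],[0.0,0,0,0,0],[0.0,0,0,0,0]]]';  python3 snap.py wrist w3
```

```text
time: 4.02
tool_pos: [490.8, 340.5, 4.0]
eef_rot: [0.0, 0.645, 0.764, 0.0]
ft_force: [-1.6, -0.5, 7.1]
opening: 0.613
4.0667 [490.8 340.4   3.9] [0.    0.645 0.764 0.   ] [-1.29 -1.    5.42] 0.61
```

View pics/w3.png

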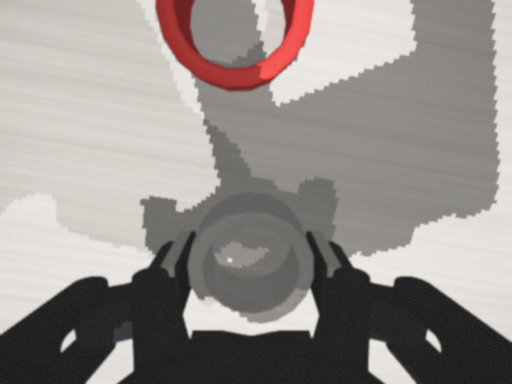

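Gripped (opening about 52 mm). Next: lift and carry to above the core.

```bash
python3 -m jog '[[[0.0,0,0,-0.01,0],[0.0,0,0,-0.02,0],[0.0,0,0,-0.03,0],[0.0,0,0,-0.03,0],[0.0,0,0,-0.03,0],[0.0,0,0,-0.02,0],[0.0,0,0,-0.006,0],[0.0,0,0,0,0]]]';  python3 -m jog '[[[0.0,-0.01,0,0,0],[0.0,-0.02,0.001,0,0],[0.0,-0.035,0.002,0,0],[0.0,-0.035,0.002,0,0],[0.0,-0.035,0.002,0,0],[0.0,-0.035,0.002,0,0],[0.0,-0.035,0.002,0,0],[0.0,-0.035,0.002,0,0],[0.0,-0.035,0.002,0,0],[0.0,-0.035,0.002,0,0],[0.0,-0.025,0.001,0,0],[0.0,-0.014,0,0,0]]]'; python3 -m jog '[[[0.0,-0.01,0,0,0],[0,0,0,0,0],[0,0,0,0,0]]]';python3 snap.py wrist w4;python3 snap.py side s4
```

```text
time: 4.73
tool_pos: [491.8, 340.8, 151.3]
eef_rot: [0.001, 0.645, 0.764, 0.002]
ft_force: [0.7, -0.4, -2.9]
opening: 0.614
time: 5.73
tool_pos: [565.4, -4.7, 146.8]
eef_rot: [-0.001, 0.646, 0.763, -0.002]
ft_force: [-0.9, 0.7, -2.3]
opening: 0.617
time: 5.98
tool_pos: [567.3, -10.3, 148.3]
eef_rot: [-0.001, 0.646, 0.764, -0.0]
ft_force: [0.0, 0.3, -1.8]
opening: 0.614
6.0333 [567.4  -9.7 148.6] [-0.001  0.645  0.764 -0.   ] [ 0.12  0.08 -2.23] 0.616
6.0833 [567.6  -9.4 148.9] [-0.001  0.645  0.764 -0.   ] [-0.02  0.53 -2.09] 0.611
```

View pics/w4.png

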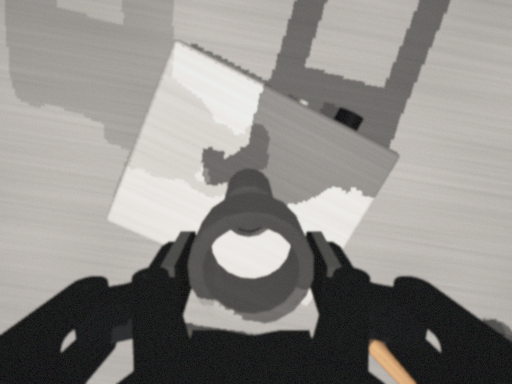

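View pics/s4.png

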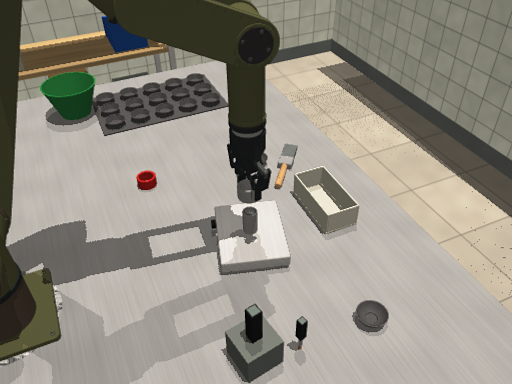

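In the wrist view the collar (251,265) hangs over the core top, seen at about (250,190). The side view shows the collar at (247,188) above the core. I'll measure the relative offset in both.

Run:
```python
from h import *
import pickle
f=pickle.load(open("w4.pkl","rb")); crop(f,175,150,150,180,4,"pics/w4c.png")
f=pickle.load(open("s4.pkl","rb")); crop(f,220,165,60,75,8,"pics/s4c.png")
```

```text
(no output)
```

View pics/w4c.png

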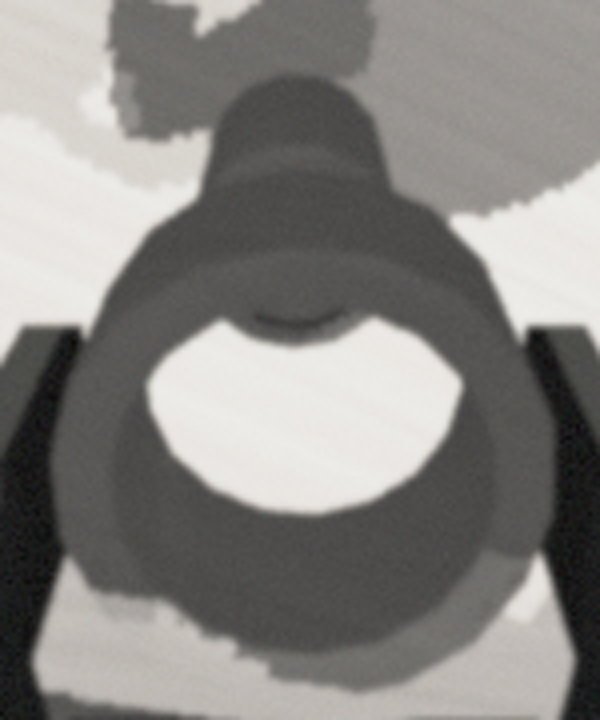

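View pics/s4c.png

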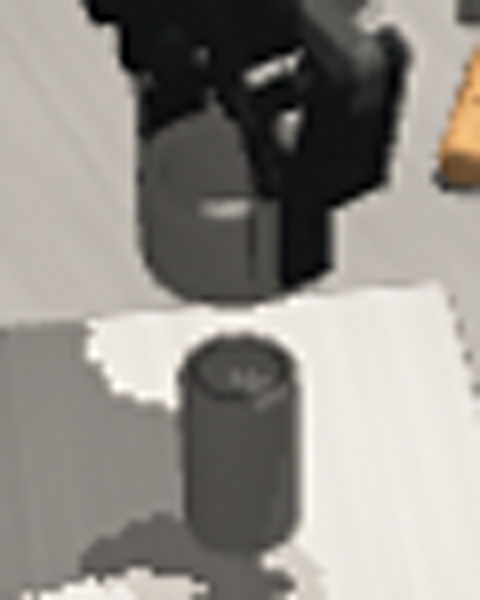

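```bash
cat > fit.py <<'E'
from h import *
import pickle
from scipy.optimize import least_squares
A=np.linspace(0,2*np.pi,181)
def circ(f,c,r,z): return np.array([proj(f,[c[0]+r*np.cos(a),c[1]+r*np.sin(a),z]) for a in A])
if __name__=="__main__":
    f=pickle.load(open("w4.pkl","rb")); k=lambda x,y:(175+x/4-.5,150+y/4-.5)
    zb=145
    core=least_squares(lambda c:[circ(f,c,17.5,99)[:,1].max()-k(0,347)[1], np.mean([circ(f,c,18,z)[:,0].mean() for z in(85,)])-k(296,0)[0]],[568,-10]).x
    core2=least_squares(lambda c:[circ(f,c,12,100)[:,1].max()-k(0,328)[1], circ(f,c,12,100)[:,0].mean()-k(298,0)[0]],[568,-10]).x
    col=least_squares(lambda c:[circ(f,c,20,zb)[:,1].max()-k(0,515)[1],circ(f,c,20,zb+30)[:,1].max()-k(0,652)[1],circ(f,c,27,zb+30)[:,1].max()-k(0,690)[1],circ(f,c,27,zb+30)[:,0].min()-k(52,0)[0],circ(f,c,27,zb+30)[:,0].max()-k(556,0)[0],circ(f,c,20,zb+30)[:,0].min()-k(112,0)[0],circ(f,c,20,zb+30)[:,0].max()-k(496,0)[0]],[568,-10])
    print("wrist core",core,core2,"collar",col.x,col.fun.round(1))
    f=pickle.load(open("s4.pkl","rb")); k=lambda x,y:(220+x/8-.5,165+y/8-.5)
    core=least_squares(lambda c:[circ(f,c,18,97)[:,0].min()-k(181,0)[0],circ(f,c,18,97)[:,0].max()-k(299,0)[0],circ(f,c,17,99.5)[:,1].min()-k(0,333)[1],circ(f,c,18,40)[:,1].max()-k(0,555)[1]],[568,-10])
    col=least_squares(lambda c:[circ(f,c,27,zb)[:,1].max()-k(0,305)[1],circ(f,c,27,zb+25)[:,0].min()-k(140,0)[0]],[568,-10])
    print("side core",core.x,core.fun.round(1),"collar",col.x,col.fun)
E
python3 fit.py
```

```text
wrist core [565.64108248 -11.12076096] [567.25226042 -10.47612116] collar [564.98673637 -10.05719163] [-3.  -0.7  3.7 -2.4  2.4 -0.4  0.4]
side core [569.43272551 -11.20895855] [-0.3  0.3 -0.3  0.3] collar [571.18011299  -8.20934152] [ 8.70315375e-09 -8.87072815e-09]
```

Run:
```python
from fit import *
w=pickle.load(open("w4.pkl","rb")); kw=lambda x,y:(175+x/4-.5,150+y/4-.5)
s=pickle.load(open("s4.pkl","rb")); ks=lambda x,y:(220+x/8-.5,165+y/8-.5)
# p: collar-core offset xy, zb ; cores per camera
cw=np.array([566.5,-10.8]); cs=np.array([569.4,-11.2])
def F(p):
    d=p[:2];zb=p[2];c=cw+d;e=cs+d
    return [circ(w,c,20,zb)[:,1].max()-kw(0,515)[1],circ(w,c,20,zb+30)[:,1].max()-kw(0,652)[1],circ(w,c,27,zb+30)[:,1].max()-kw(0,690)[1],circ(w,c,27,zb+30)[:,0].min()-kw(52,0)[0],circ(w,c,27,zb+30)[:,0].max()-kw(556,0)[0],circ(w,c,20,zb+30)[:,0].min()-kw(112,0)[0],circ(w,c,20,zb+30)[:,0].max()-kw(496,0)[0],
     2*(circ(s,e,27,zb)[:,1].max()-ks(0,305)[1]),2*(circ(s,e,27,zb+25)[:,0].min()-ks(140,0)[0])]
r=least_squares(F,[0,0,145]);print(r.x,r.fun.round(1))
```

```text
[  0.54103281   1.15603967 142.1714491 ] [-2.2 -0.7  3.3 -0.6  0.9  0.9 -0.6  3.2 -0.3]
```

```bash
python3 -m jog '[[[0,-0.001,0,0.01,0],[0,0,0,0.012,0],[0,0,0,0.01,0],[0,0,0,0.006,0],[0,0,0,0,0],[0,0,0,0,0],[0,0,0,0,0]]]';python3 snap.py wrist w5;python3 snap.py side s5
python3 - <<'E'
from h import *
import pickle
f=pickle.load(open("w5.pkl","rb")); crop(f,175,150,150,180,4,"pics/w5c.png")
f=pickle.load(open("s5.pkl","rb")); crop(f,220,165,60,75,8,"pics/s5c.png")
E
```

```text
time: 6.67
tool_pos: [568.8, -11.5, 111.5]
eef_rot: [0.0, 0.645, 0.764, 0.0]
ft_force: [0.4, -1.3, -2.9]
opening: 0.612
6.7167 [569.  -11.7 111.8] [0.    0.645 0.764 0.   ] [ 0.44 -0.29 -2.1 ] 0.614
6.7667 [569.  -11.7 111.9] [0.001 0.645 0.764 0.   ] [-0.52 -0.93 -2.15] 0.616
```

View pics/w5c.png

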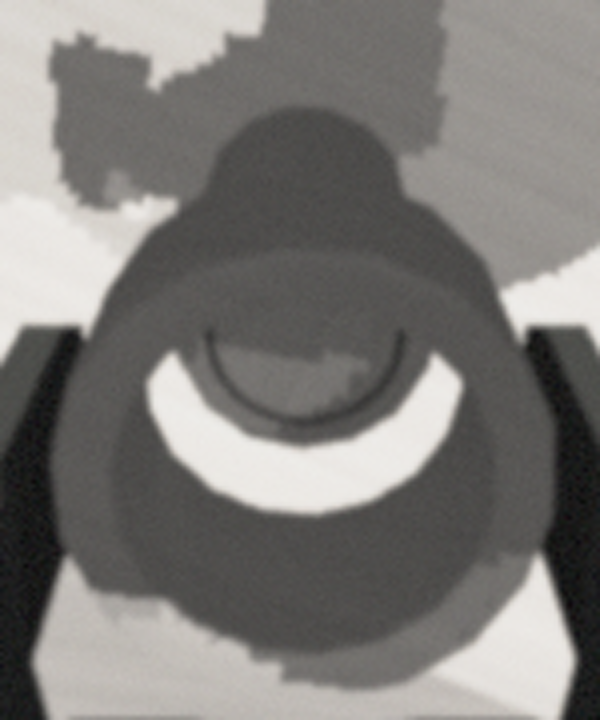

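View pics/s5c.png

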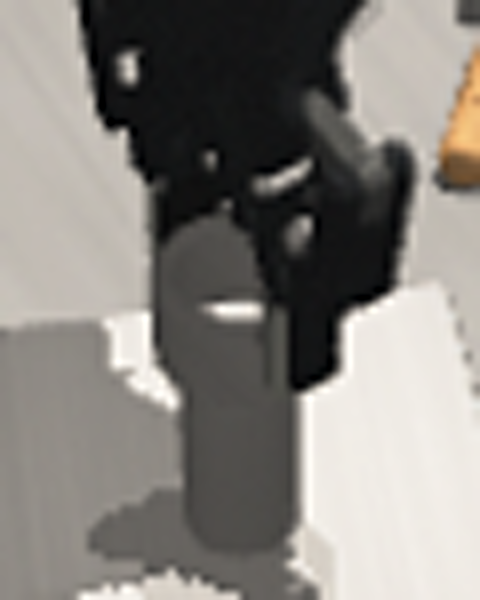

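Run:
```python
from fit import *
w=pickle.load(open("w5.pkl","rb")); kw=lambda x,y:(175+x/4-.5,150+y/4-.5)
c2=least_squares(lambda c:[circ(w,c,12,100)[:,1].max()-kw(0,425)[1],circ(w,c,17.5,99.3)[:,1].max()-kw(0,446)[1],circ(w,c,12,100)[:,0].min()-kw(206,0)[0],circ(w,c,12,100)[:,0].max()-kw(404,0)[0]],[568,-10]);print("core",c2.x,c2.fun.round(1))
for zb in(106,107.9,109):
  c=least_squares(lambda c:[circ(w,c,20,zb)[:,1].max()-kw(0,515)[1],circ(w,c,20,zb+30)[:,0].mean()-kw(304,0)[0]],[568,-10]);print(zb,c.x)
  print([ (circ(w,c.x,r,z)[:,1].max()-150+.5)*4 for r,z in((20,zb+30),(27,zb+30),(20,zb))],[ (circ(w,c.x,r,z)[:,1].min()-150+.5)*4 for r,z in((20,zb+30),(27,zb+30),(20,zb),(27,zb))], [np.ptp(circ(w,c.x,r,z)[:,0])*4 for r,z in((20,zb+30),(27,zb+30))])
s=pickle.load(open("s5.pkl","rb"))
for d in((0,0),(2,0)):
  print("side", (circ(s,np.array([569.4,-11.2])+d,27,zb)[:,1].max()-165+.5)*8,[ (circ(s,np.array([569.4,-11.2])+d,27,z)[:,0].min()-220+.5)*8 for z in (108,130)])
```

```text
core [566.43063181 -11.10522555] [-1.7  1.6  2.2 -2.2]
106 [569.52269144 -10.73485762]
[np.float64(661.0209429958154), np.float64(714.9111894146454), np.float64(515.0)] [np.float64(322.5929103205516), np.float64(257.4175310422671), np.float64(229.49195770918516), np.float64(175.45291374905332)] [np.float64(378.6778252955695), np.float64(511.5586799659069)]
107.9 [568.39527774 -10.92618064]
[np.float64(663.3297201071571), np.float64(718.0289746779979), np.float64(514.9999999999154)] [np.float64(319.2900106593046), np.float64(252.92849783317877), np.float64(225.51497272626887), np.float64(170.66492743093613)] [np.float64(384.9201572124284), np.float64(520.0039138987565)]
109 [567.74256452 -11.03694646]
[np.float64(664.7000587803623), np.float64(719.8788622496779), np.float64(514.9999999994866)] [np.float64(317.3254558939351), np.float64(250.25734013283), np.float64(223.16145572685878), np.float64(167.83070925325535)] [np.float64(388.6291107800081), np.float64(525.0219382729397)]
side 408.02564494432204 [np.float64(146.27719564961717), np.float64(143.51262799530332)]
side 405.99568027600753 [np.float64(152.60978666604274), np.float64(149.93181833447306)]
```

Both views put the collar about 2.4 mm too far in +x, with y aligned. I'll correct that and start down while watching the force.

```bash
python3 -m jog '[[[0,0,-0.0024,0,0],[0,0,0,0,0],[0,0,0,0,0],[0,0,0,0.003,0],[0,0,0,0.002,0],[0,0,0,0,0]]]';python3 snap.py wrist w6;python3 snap.py side s6
python3 - <<'E'
from h import *
import pickle
f=pickle.load(open("w6.pkl","rb")); crop(f,175,150,150,180,4,"pics/w6c.png")
f=pickle.load(open("s6.pkl","rb")); crop(f,220,165,60,75,8,"pics/s6c.png")
E
```

```text
time: 7.27
tool_pos: [565.7, -12.1, 105.8]
eef_rot: [-0.0, 0.645, 0.764, -0.0]
ft_force: [1.1, 0.1, -2.6]
opening: 0.614
7.3167 [565.8 -12.1 105.9] [-0.     0.646  0.764 -0.   ] [-0.3  -0.33 -2.62] 0.612
7.3667 [565.9 -12.1 106. ] [-0.     0.645  0.764 -0.   ] [-0.87  0.72 -2.51] 0.613
```

View pics/w6c.png

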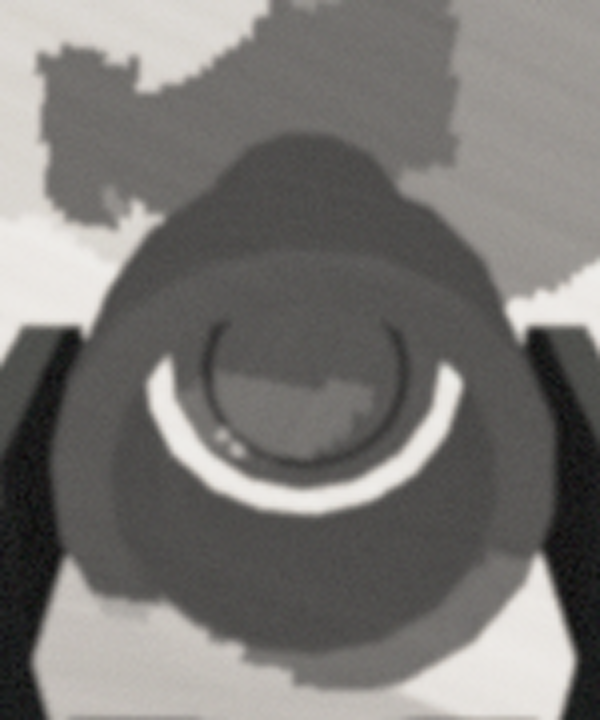

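View pics/s6c.png

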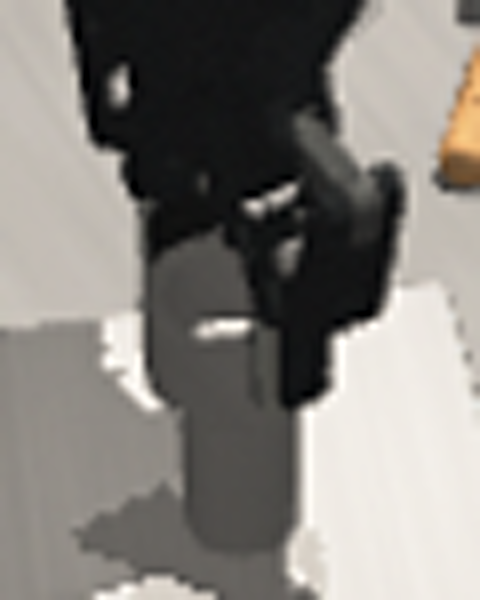

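Both views now agree the collar is centred (even gap all round). Going down.

```bash
python3 -m jog '[[[0,0,0,0.003,0],[0,0,0,0.003,0],[0,0,0,0.003,0],[0,0,0,0.003,0],[0,0,0,0,0]]]';  python3 -m jog '[[[0,0,0,0,0]]]'
```

```text
time: 7.78
tool_pos: [565.5, -12.1, 93.4]
eef_rot: [-0.001, 0.645, 0.764, -0.0]
ft_force: [-0.3, -0.1, -1.8]
opening: 0.612
time: 7.87
tool_pos: [565.8, -12.1, 93.9]
eef_rot: [-0.0, 0.645, 0.764, -0.0]
ft_force: [-0.6, -1.2, -2.0]
opening: 0.618
```

```bash
python3 -m jog '[[[0,0,0,0.005,0],[0,0,0,0.005,0],[0,0,0,0.005,0],[0,0,0,0.005,0],[0,0,0,0,0]]]';  python3 -m jog '[[[0,0,0,0.006,0],[0,0,0,0.006,0],[0,0,0,0.005,0],[0,0,0,0.003,0],[0,0,0,0,0]]]'; python3 -m jog '[[[0,0,0,0.003,0],[0,0,0,0.002,0],[0,0,0,0,0],[0,0,0,0,0]]]'
```

```text
time: 8.28
tool_pos: [565.1, -12.1, 72.9]
eef_rot: [-0.001, 0.645, 0.764, -0.001]
ft_force: [0.5, 0.3, -2.0]
opening: 0.616
time: 8.7
tool_pos: [565.4, -12.1, 53.3]
eef_rot: [-0.001, 0.645, 0.764, -0.001]
ft_force: [0.3, 0.4, -1.9]
opening: 0.618
time: 9.03
tool_pos: [566.1, -12.1, 49.3]
eef_rot: [-0.0, 0.645, 0.764, -0.0]
ft_force: [-0.4, 0.1, -1.9]
opening: 0.616
```

```bash
python3 -m jog '[[[0,0,0,0.002,0],[0,0,0,0,0],[0,0,0,0,0]]]'; python3 -m jog '[[[0,0,0,0.0015,0],[0,0,0,0,0],[0,0,0,0,0]]]'; python3 -m jog '[[[0,0,0,0.001,0],[0,0,0,0,0],[0,0,0,0,0]]]'
```

```text
time: 9.28
tool_pos: [566.1, -12.1, 47.3]
eef_rot: [-0.0, 0.645, 0.764, 0.0]
ft_force: [0.8, -0.1, -2.7]
opening: 0.612
time: 9.53
tool_pos: [566.0, -12.1, 45.8]
eef_rot: [-0.0, 0.645, 0.764, -0.0]
ft_force: [-0.7, 0.8, -2.1]
opening: 0.612
time: 9.78
tool_pos: [566.1, -12.1, 44.8]
eef_rot: [-0.0, 0.645, 0.764, -0.0]
ft_force: [-0.8, -0.6, -2.5]
opening: 0.619
```

```bash
python3 -m jog '[[[0,0,0,0.001,0],[0,0,0,0,0],[0,0,0,0,0]]]'; python3 -m jog '[[[0,0,0,0.0005,0],[0,0,0,0,0],[0,0,0,0,0]]]'
```

```text
time: 10.03
tool_pos: [566.3, -12.1, 44.0]
eef_rot: [0.0, 0.645, 0.764, 0.0]
ft_force: [0.0, -0.2, -0.1]
opening: 0.614
time: 10.28
tool_pos: [566.3, -12.2, 44.0]
eef_rot: [0.0, 0.645, 0.764, 0.0]
ft_force: [-1.1, -0.3, 5.8]
opening: 0.618
```

Contact with the plate at TCP z 44, as expected. Release, rise and check.

```bash
python3 -m jog '[[[0.0854,0,0,0,0],[0.0854,0,0,0,0],[0.0854,0,0,0,0],[0.0854,0,0,0,0],[0.0854,0,0,0,0]]]'; python3 -m jog '[[[0.0854,0,0,-0.01,0],[0.0854,0,0,-0.02,0],[0.0854,0,0,-0.03,0],[0.0854,0,0,-0.035,0],[0.0854,0,0,-0.035,0],[0.0854,0,0,-0.035,0],[0.0854,0,0,-0.02,0],[0.0854,0,0,-0.005,0],[0.0854,0,0,0,0]]]'; python3 snap.py wrist w7; python3 snap.py side s7
python3 - <<'E'
from h import *
import pickle
f=pickle.load(open("s7.pkl","rb")); crop(f,205,165,90,75,7,"pics/s7c.png")
E
```

```text
time: 10.7
tool_pos: [566.1, -12.1, 43.1]
eef_rot: [-0.0, 0.645, 0.764, -0.0]
ft_force: [0.6, -0.0, 0.0]
opening: 1.007
time: 11.45
tool_pos: [567.3, -12.2, 236.0]
eef_rot: [0.002, 0.645, 0.764, 0.001]
ft_force: [-0.4, -0.6, 0.9]
opening: 1.002
11.5 [566.  -12.1 233.9] [0.001 0.645 0.764 0.   ] [-0.17  0.47  0.35] 1.0
11.55 [565.2 -12.  232.5] [-0.001  0.645  0.764 -0.   ] [-0.21 -0.87 -0.45] 1.0
```

View pics/s7c.png

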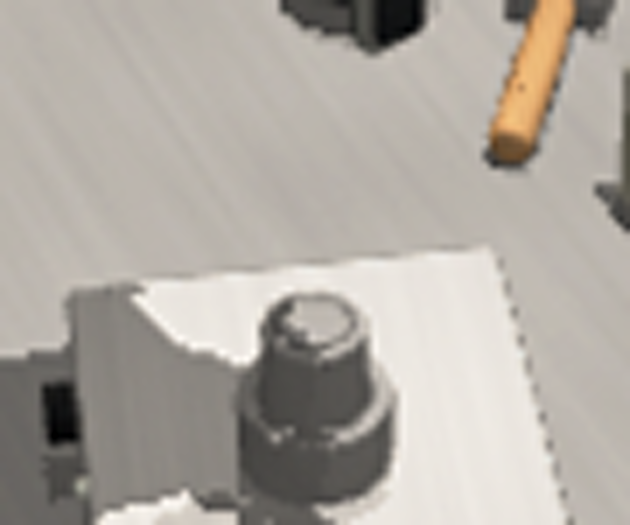

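View pics/w7.png

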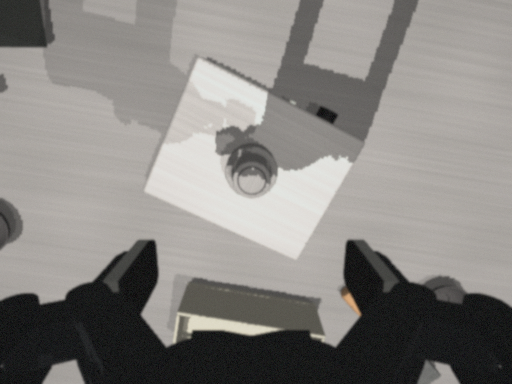

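The collar sits flat on the plate with the core centred in it: core top at (316,322), collar top ring at about (316,410) in the crop. Now the thermometer.

```bash
python3 -m jog '[[[0.0854,-0.014,-0.009,0,0],[0.0854,-0.028,-0.018,0,0],[0.0854,-0.03,-0.019,0,0],[0.0854,-0.03,-0.019,0,0],[0.0854,-0.03,-0.019,0,0],[0.0854,-0.03,-0.019,0,0],[0.0854,-0.03,-0.019,0,0],[0.0854,-0.03,-0.018,0,0],[0.0854,-0.026,-0.016,0,0],[0.0854,-0.016,-0.01,0,0],[0.0854,-0.003,-0.001,0,0],[0.0854,0,0,0,0]]]'; python3 -m jog '[[[0.0854,0,0,0,0]]]'; python3 snap.py wrist w8
```

```text
time: 12.55
tool_pos: [444.7, -303.5, 231.2]
eef_rot: [-0.002, 0.647, 0.763, 0.0]
ft_force: [-0.5, 0.0, -0.1]
opening: 1.001
time: 12.63
tool_pos: [445.4, -302.1, 231.7]
eef_rot: [-0.002, 0.646, 0.764, 0.0]
ft_force: [0.4, 0.2, 0.7]
opening: 0.995
12.6833 [ 445.8 -301.8  232.1] [-0.001  0.645  0.764  0.   ] [ 0.48 -0.28 -0.62] 1.001
```

View pics/w8.png

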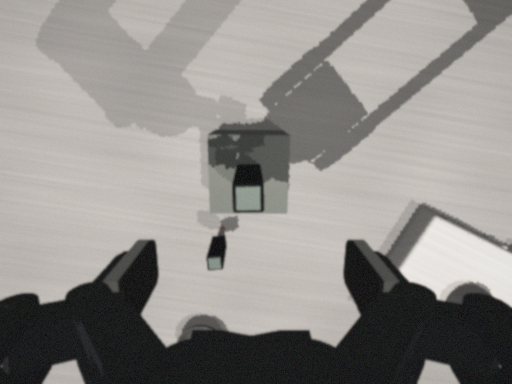

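Run:
```python
from h import *
import pickle
f=pickle.load(open("w8.pkl","rb")); crop(f,195,115,110,110,6,"pics/w8c.png")
```

```text
(no output)
```

View pics/w8c.png

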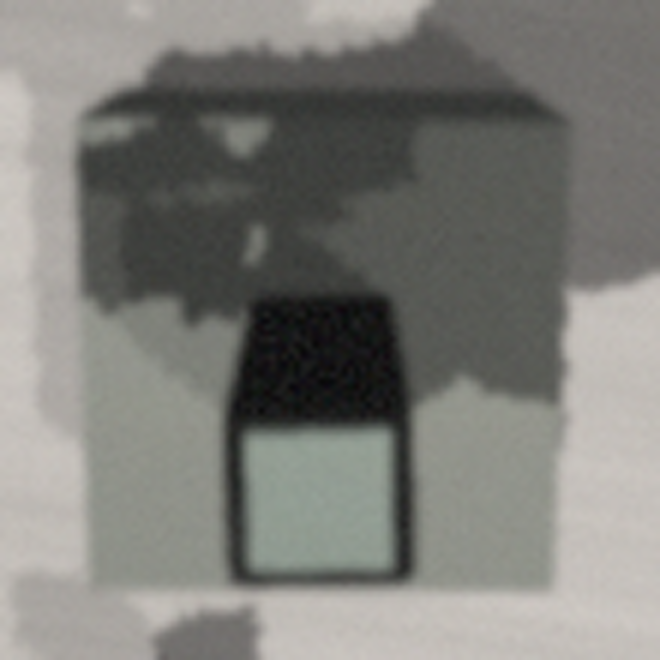

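Run:
```python
from h import *
import pickle
f=pickle.load(open("w8.pkl","rb"))
c=np.array([at(f,195+x/6-.5,115+y/6-.5,150) for x,y in((232,424),(405,420),(410,579),(236,580))])
print(c.round(1),c.mean(0)); 
for i in range(4):
  d=c[(i+1)%4]-c[i]; print(np.degrees(np.arctan2(d[1],d[0])),np.hypot(*d[:2]))
b=np.array([at(f,195+x/6-.5,115+y/6-.5,70) for x,y in((80,118),(568,122),(552,588),(92,588))]);print(b.round(1),b.mean(0))
```

```text
[[ 436.5 -315.6  150. ]
 [ 432.5 -294.6  150. ]
 [ 452.8 -290.4  150. ]
 [ 456.5 -312.   150. ]] [ 444.55423264 -303.1601431   150.        ]
100.79829108249618 21.369054565131425
11.799326173938123 20.734243459103247
-80.24182726501435 21.99117778153706
-169.9238258179866 20.333499200119018
[[ 411.1 -348.1   70. ]
 [ 398.8 -270.7   70. ]
 [ 476.9 -257.9   70. ]
 [ 489.8 -335.8   70. ]] [ 444.15807682 -303.12308265   70.        ]
```

```bash
python3 -m jog '[[[0.0854,-0.001,-0.0015,0.01,-0.7],[0.0854,0,0,0.02,0],[0.0854,0,0,0.025,0],[0.0854,0,0,0.025,0],[0.0854,0,0,0.02,0],[0.0854,0,0,0.015,0],[0.0854,0,0,0.01,0],[0.0854,0,0,0.007,0],[0.0854,0,0,0.003,0],[0.0854,0,0,0,0],[0.0854,0,0,0,0]]]'; python3 snap.py wrist w9; python3 snap.py side s9
```

```text
time: 13.6
tool_pos: [445.2, -304.7, 98.9]
eef_rot: [0.001, 0.641, 0.768, 0.0]
ft_force: [-0.5, -0.5, -0.2]
opening: 0.998
13.65 [ 445.3 -304.9   99.1] [0.001 0.641 0.768 0.   ] [-0.08 -0.19  0.24] 0.999
13.7 [ 445.3 -305.    99.3] [0.001 0.641 0.768 0.   ] [-0.45 -0.32  0.25] 1.001
```

View pics/w9.png

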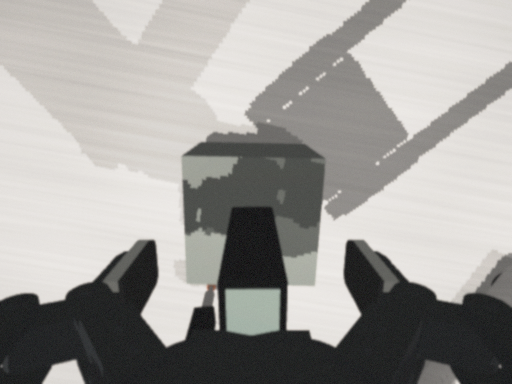

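View pics/s9.png

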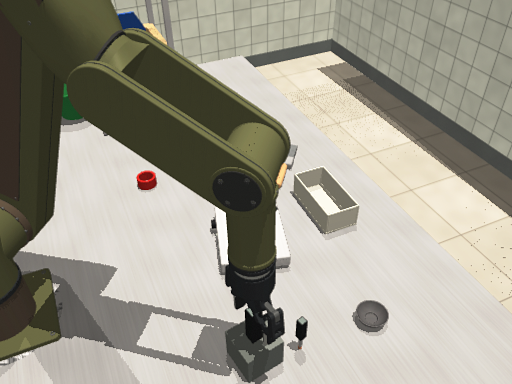

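The handle (225–281, rows 210–330) is between the pads, roughly centred and square. Closing.

```bash
python3 -m jog '[[[0.0854,0.001,0,0.001,0],[0.0854,0,0,0,0],[0,0,0,0,0],[0,0,0,0,0],[0,0,0,0,0],[0,0,0,0,0],[0,0,0,0,0],[0,0,0,0,0],[0,0,0,0,0],[0,0,0,0,0],[0,0,0,0,0],[0,0,0,0,0]]]';python3 -m jog '[[[0,0,0,0,0],[0,0,0,0,0],[0,0,0,0,0],[0,0,0,0,0],[0,0,0,0,0],[0,0,0,0,0]]]'; python3 snap.py wrist w10
```

```text
time: 14.7
tool_pos: [444.6, -303.7, 97.4]
eef_rot: [0.0, 0.641, 0.768, -0.0]
ft_force: [-0.5, -1.7, 1.5]
opening: 0.274
time: 15.2
tool_pos: [444.6, -303.7, 97.4]
eef_rot: [0.0, 0.641, 0.768, -0.0]
ft_force: [-0.3, -1.3, 2.2]
opening: 0.274
15.25 [ 444.6 -303.7   97.4] [ 0.     0.641  0.768 -0.   ] [ 0.15 -1.5   3.1 ] 0.273
```

View pics/w10.png

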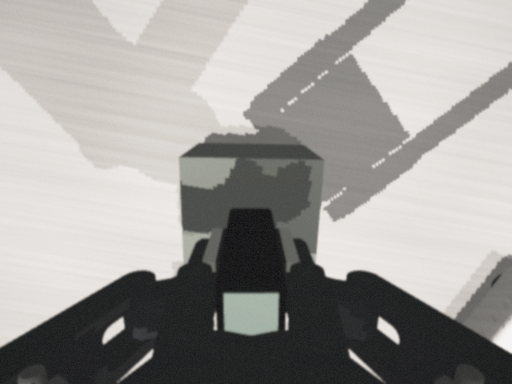

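```bash
python3 -m jog '[[[0,0,0,-0.004,0],[0,0,0,-0.008,0],[0,0,0,-0.014,0],[0,0,0,-0.02,0],[0,0,0,-0.02,0],[0,0,0,-0.02,0],[0,0,0,-0.02,0],[0,0,0,-0.015,0],[0,0,0,-0.009,0],[0,0,0,-0.004,0],[0,0,0,0,0]]]';python3 -m jog '[[[0,0,0,0,0]]]'
```

```text
time: 16.17
tool_pos: [444.6, -303.5, 232.0]
eef_rot: [0.001, 0.641, 0.768, 0.0]
ft_force: [-0.1, -0.4, -2.1]
opening: 0.273
time: 16.25
tool_pos: [443.9, -303.0, 230.6]
eef_rot: [-0.001, 0.641, 0.768, 0.0]
ft_force: [-0.1, -0.5, -1.5]
opening: 0.279
```

```bash
python3 snap.py side s11
```

```text
16.3 [ 443.8 -302.9  230.2] [-0.001  0.641  0.768  0.   ] [-0.37 -0.02 -1.01] 0.276
```

View pics/s11.png

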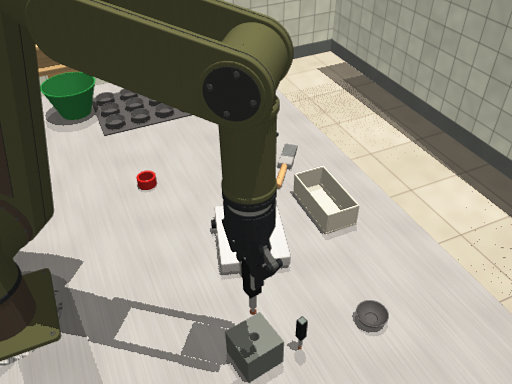

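The thermometer is out of its holder and upright, with the foot at about (253,311). Carry it to above the core.

```bash
python3 -m jog '[[[0,0.008,0.005,0,0],[0,0.018,0.012,0,0],[0,0.028,0.018,0,0],[0,0.03,0.02,0,0],[0,0.03,0.02,0,0],[0,0.03,0.02,0,0],[0,0.03,0.02,0,0],[0,0.03,0.019,0,0],[0,0.028,0.018,0,0],[0,0.02,0.012,0,0],[0,0.01,0.006,0,0],[0,0.003,0.002,0,0]]]';python3 -m jog '[[[0,0,0,0,0],[0,0,0,0,0],[0,0,0,0,0]]]'; python3 snap.py wrist w12; python3 snap.py side s12;  python3 - <<'E'
from h import *
import pickle
f=pickle.load(open("s12.pkl","rb")); crop(f,210,150,80,85,7,"pics/s12c.png")
E
```

```text
time: 17.3
tool_pos: [566.3, -9.4, 230.3]
eef_rot: [-0.001, 0.64, 0.769, -0.0]
ft_force: [-0.5, -0.2, -1.6]
opening: 0.273
time: 17.55
tool_pos: [565.7, -13.2, 231.1]
eef_rot: [-0.0, 0.641, 0.767, -0.001]
ft_force: [0.6, -0.5, -0.9]
opening: 0.274
17.6 [565.8 -13.3 231.2] [-0.     0.641  0.767 -0.   ] [ 0.4  -0.48 -1.17] 0.272
17.65 [565.8 -13.4 231.3] [-0.     0.642  0.767 -0.   ] [-0.95  1.15 -3.11] 0.27
```

View pics/s12c.png

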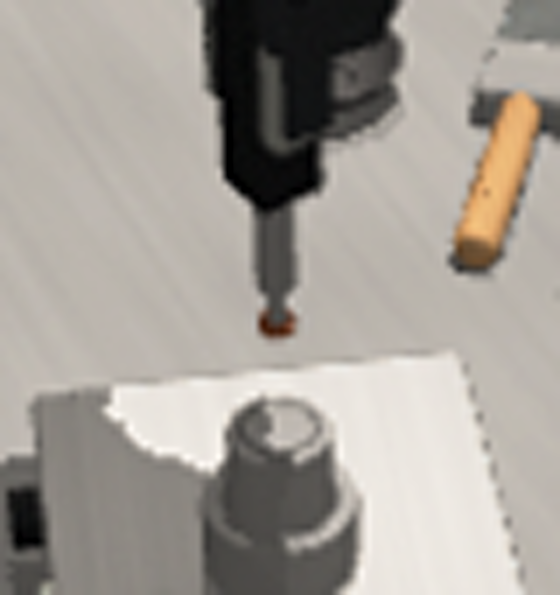

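View pics/w12.png

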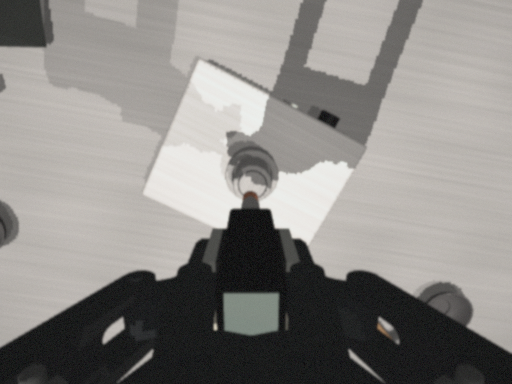

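The foot (277,325 in the crop) is above the marked circle (282,425). I'll lower to a few mm above it and check again.

```bash
python3 -m jog '[[[0,0.0015,0.001,0.006,0],[0,0,0,0.01,0],[0,0,0,0.01,0],[0,0,0,0.007,0],[0,0,0,0.004,0],[0,0,0,0,0],[0,0,0,0,0]]]'; python3 snap.py wrist w13; python3 snap.py side s13;  python3 - <<'E'
from h import *
import pickle
f=pickle.load(open("s13.pkl","rb")); a=f["img"][185:230,225:275,::-1]
f=pickle.load(open("w13.pkl","rb")); b=f["img"][165:215,225:275,::-1]
cv2.imwrite("pics/c13.png",np.hstack([cv2.resize(x,(400,400),interpolation=cv2.INTER_CUBIC) for x in(cv2.copyMakeBorder(a,0,5,0,0,cv2.BORDER_CONSTANT),b)]))
E
```

```text
time: 18.23
tool_pos: [566.8, -10.3, 193.7]
eef_rot: [-0.0, 0.641, 0.768, -0.0]
ft_force: [-0.6, 0.8, -1.6]
opening: 0.275
18.2833 [567.2 -10.3 194.3] [ 0.     0.641  0.768 -0.   ] [-0.01  0.22 -0.53] 0.267
18.3333 [567.4 -10.3 194.6] [0.    0.641 0.768 0.   ] [-0.39  0.23 -1.84] 0.273
```

View pics/c13.png

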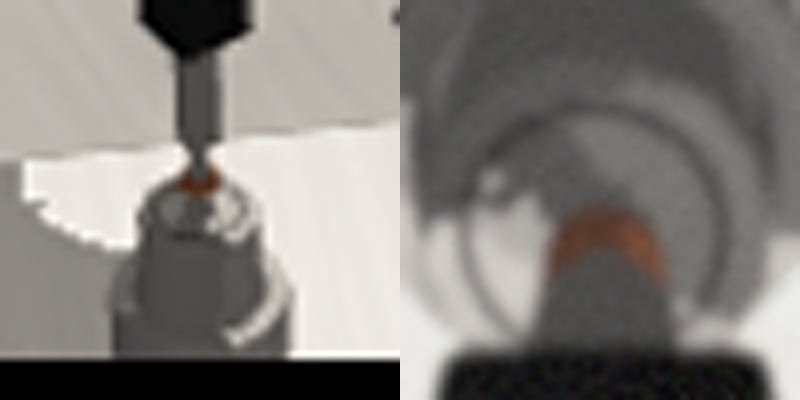

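Both views put the foot over the circle's centre to within about 1 mm. Pressing down gently.

```bash
python3 -m jog '[[[0,0,0,0.003,0],[0,0,0,0.002,0],[0,0,0,0.001,0],[0,0,0,0,0],[0,0,0,0,0],[0,0,0,0,0]]]'; python3 -m jog '[[[0,0,0,0.001,0],[0,0,0,0.001,0],[0,0,0,0,0],[0,0,0,0,0],[0,0,0,0,0]]]'
python3 - <<'E'
from workcell import robot
import numpy as np
print(robot.observe()["tool_pos"],robot.observe()["ft_force"])
E
```

```text
time: 18.83
tool_pos: [567.1, -10.3, 188.4]
eef_rot: [0.0, 0.641, 0.768, 0.0]
ft_force: [-0.6, 0.5, -1.7]
opening: 0.272
time: 19.25
tool_pos: [567.0, -10.4, 186.3]
eef_rot: [-0.0, 0.641, 0.768, -0.0]
ft_force: [-0.4, -0.1, -1.4]
opening: 0.273
[567.02070733 -10.36373811 186.27846818] [-0.35819821 -0.08407465 -1.43614807]
```

```bash
for i in 1; do python3 -m jog '[[[0,0,0,0.001,0],[0,0,0,0,0],[0,0,0,0,0],[0,0,0,0,0]]]'; python3 -m jog '[[[0,0,0,0.001,0],[0,0,0,0,0],[0,0,0,0,0],[0,0,0,0,0]]]'; python3 -m jog '[[[0,0,0,0.001,0],[0,0,0,0,0],[0,0,0,0,0],[0,0,0,0,0]]]';python3 -m jog '[[[0,0,0,0.001,0],[0,0,0,0,0],[0,0,0,0,0],[0,0,0,0,0]]]'; done
```

```text
time: 19.58
tool_pos: [567.2, -10.4, 185.4]
eef_rot: [0.0, 0.641, 0.768, 0.0]
ft_force: [-0.0, -0.2, -0.2]
opening: 0.276
time: 19.92
tool_pos: [567.2, -10.4, 184.4]
eef_rot: [0.0, 0.641, 0.768, 0.0]
ft_force: [0.6, 0.5, 0.1]
opening: 0.271
time: 20.25
tool_pos: [567.2, -10.4, 183.4]
eef_rot: [0.0, 0.641, 0.768, 0.0]
ft_force: [0.4, -0.4, 0.4]
opening: 0.27
time: 20.58
tool_pos: [567.2, -10.4, 182.4]
eef_rot: [0.0, 0.641, 0.768, 0.0]
ft_force: [0.7, 0.0, 0.6]
opening: 0.274
```

```bash
python3 -m jog '[[[0,0,0,0.001,0],[0,0,0,0.001,0],[0,0,0,0.001,0],[0,0,0,0,0],[0,0,0,0,0],[0,0,0,0,0],[0,0,0,0,0]]]'; python3 snap.py wrist w14; python3 snap.py side s14; python3 snap.py top t14
python3 - <<'E'
from h import *
import pickle
f=pickle.load(open("s14.pkl","rb")); a=f["img"][185:235,225:275,::-1]
f=pickle.load(open("w14.pkl","rb")); b=f["img"][165:215,225:275,::-1]
cv2.imwrite("pics/c14.png",np.hstack([cv2.resize(x,(400,400),interpolation=cv2.INTER_CUBIC) for x in(a,b)]))
E
```

```text
time: 21.17
tool_pos: [567.2, -10.4, 179.4]
eef_rot: [0.0, 0.641, 0.768, 0.0]
ft_force: [0.9, 0.0, 2.2]
opening: 0.276
21.2167 [567.2 -10.4 179.4] [0.    0.641 0.768 0.   ] [ 1.19 -0.04  2.71] 0.274
21.2667 [567.2 -10.4 179.4] [0.    0.641 0.768 0.   ] [-0.39 -0.93  2.32] 0.272
21.3167 [567.2 -10.4 179.4] [0.    0.641 0.768 0.   ] [-0.18  0.37  3.13] 0.272
```

View pics/c14.png

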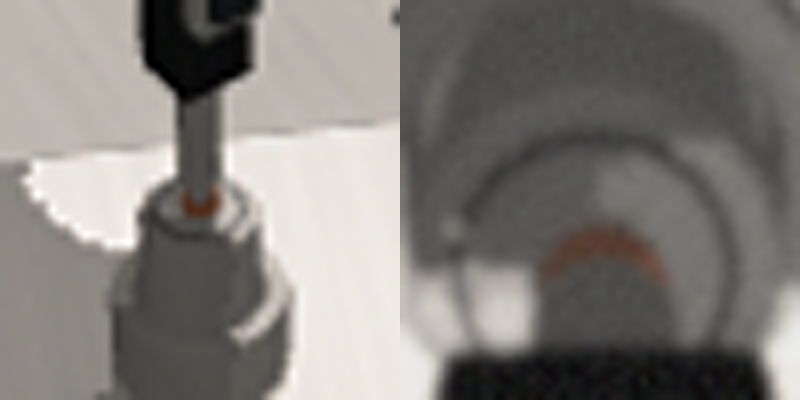

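View pics/s14.png

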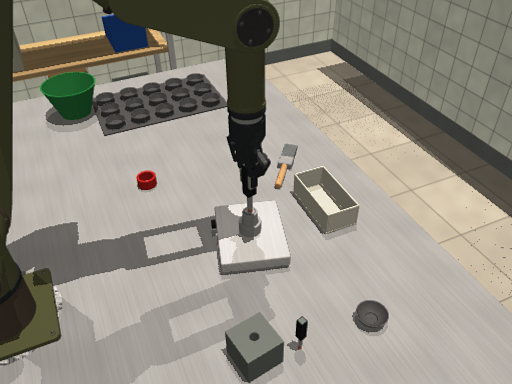

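Side view: the foot rests mid-circle (201,207 against about 203,208 in the crop). Wrist view: the foot is well inside the ring on every visible side. The stem is upright and the collar is seated. Push is about 4.2 N net after 6.0 mm of travel from contact. Handing in.

Run:
```python
from workcell import robot
print(robot.finish_job())
```

```text
the job is handed in; nothing more can be done
None
```

I handed the job in at about 21 s. The collar is seated flat on the plate around the core and released. The larger thermometer is still held upright with its foot pressed on the marked circle.

What the last checks showed:

- **Collar:** it met the plate at the height I expected. Pictures taken after letting go, and again at the end, show it flat, with the probe and fingers well above it.
- **Foot position:** the side and wrist views put the foot within about 1–2 mm of the circle's centre, where about 6 mm is allowed. In the wrist view the near edge of the circle was hidden behind the handle.
- **Press:** the foot touched with the tool at a height of 185.4 mm, and I stopped at 179.4 mm, so the spring is in about 6 mm. The net push was about 4.2 N, which fits half-way.
- **Other objects:** I did not touch the tins, tub, brush, red ring or smaller probe. They look unmoved in the pictures, but I did not measure them.

**Disagreement:** the camera views differed by 2–4 mm in x while I was lining up the collar. I settled that with a second look just above the core, and the collar then went on without catching.

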